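Close up the conditioning chamber of a fuel-cell test rig

TASK

Shut the small conditioning chamber on the bench for a run: with the fingertips, gently push its tray fully home with the filter cartridge still standing on it, then push the chamber's hinged door fully shut. Only push: do not grip the tray or the door, do not touch or lift the cartridge, and leave the spare cartridge, the pump and the tube fitting where they stand.

Things in the scene. Friction and masses are not known exactly. Their poses are not given: they have to be found in the camera images.
- chamber: Fixed low box of grey sheet with aluminium edges and a clear solid top, 200 mm deep, 180 wide, 120 tall, on the bench. Origin: on the bench under the middle of the front opening, in the front plane. x points from the front into the box (roughly away from the robot), y to the robot's left, z up. The opening spans y -80 to 80 mm, z 10 to 114 mm.
- tray (a joint): How far the tray is pulled out of the box, in m: 0 is fully home against its stop, 0.14 the most; it starts between 0.06 and 0.12. It slides straight along the chamber's x axis, stays where it is left, and takes 2 N plus 8 N per m/s to push.
- tray_front (a point): Middle of the top edge of the outer face of the tray's upright aluminium front plate; axes as the chamber's. The plate is 150 mm wide (y), 6 thick, z 14 to 88 mm above the bench; its outer face looks to the chamber's -x and lies 2 mm inside the front plane when home. The tray behind it is 165 mm long, its flat floor 20 mm above the bench, its rims 12 mm high.
- door (a joint): Angle of the white door, rad: 0 is shut against its stop across the opening; starts at 1.65 to 2.1, at most 2.3. Upright hinge at the chamber's left (+y) front edge; from above it turns anticlockwise to shut, from pointing towards the robot and outwards to lying along the chamber's -y. Stays where left; turning takes 0.10 N m plus 0.06 per rad/s. It clears the tray once that is home.
- door_hinge (a point): On the hinge axis at the door's top edge, 116 mm above the bench (chamber frame x 0, y 90 mm). Axes turn with the door: -y runs to its free edge, -x square out of its outer face (the one to push); shut, they match the chamber's. Panel: x -12 to -2 mm, 180 mm long, z 6 to 116 mm above the bench. A 20 mm black knob stands 22 mm out of the face, 160 mm from the hinge, 61 mm above the bench.
- door_face (a point): Point on the outer face of the door, at its top edge, 116 mm above the bench and 115 mm from the hinge: a good place to push on, at any height below it. Axes as door_hinge.
- cartridge: Loose filter cartridge, an upright cylinder with black end caps and a white middle, 40 mm across, 50 mm tall, 0.08 kg, standing on the tray floor behind the front plate. Origin at the centre of its underside, z axis up.
- spare: Loose spare cartridge like the other, standing on the bench to the right of the chamber (the chamber's -y side). Origin at the centre of its underside. Not to be moved.
- fitting: Loose steel and brass tube fitting, upright, 37 mm across the foot, 52 mm tall, standing on the bench to the right of the chamber. Origin at the centre of its underside. Not to be moved.
- pump: Loose small yellow and black pump, 90 x 70 mm foot, 92 mm tall, standing on the bench to the left of the chamber, behind the door's swing. Origin at the centre of its underside. Not to be moved.
Mind the look-alikes: they are no part of the job. What is shaped like the cartridge but blue or brown is not meant.

How it is judged:
By the outcome, as a careful person would: the job done as asked, in the order asked, and still so for the second after the job is handed in, with the robot touching nothing.
It also fails if it takes over 53 s, if anything falls off the work surface, if the arm or the gripper's body presses on something with over 40 N, if the wrist force passes 120 N, or if a joint passes its speed limit or range.

ROBOT

A 6-joint arm with a two-finger parallel gripper is mounted at the origin on the work surface. World frame = base frame: x ahead of the robot, y to its left, z up, the work surface at z = 0. Lengths are in mm, angles in rad, forces in N, time in s.
With the tool pointing down it reaches from about 350 to 850 mm from the base axis. Payload 8.1 kg.
Tool frame: the origin (TCP) lies midway between the tips of the shut fingers; the grasp point (between the pads) lies 19 mm behind it; z points along the fingers, y is the line along which they close (so a half turn about z gives the same grasp; the last joint's range is limited). The gripper opens to 93 mm and grips with 3 to 60 N. Pads are 15 mm wide; open, the fingers measure 128 mm over their backs; the gripper's body (75 mm by 188 mm) begins 65 mm behind the grasp point.
Start: joints at [1.195, 0.13, 1.488, -0, 1.523, -0.085], TCP at [172.009, 574.82, 218.635] pointing down, gripper open.
Joint ranges: [-2.96, 2.96], [-0.89, 2.26], [0.02, 2.5], [-1.34, 4.48], [0, 2.73], [-2.66, 2.66]. Speed limits (rad/s): [2.39, 2.39, 2.79, 3.14, 3.14, 3.14].

INTERFACE

Orientations are given as a unit quaternion [x, y, z, w].
In Python, from rig import arm, vision gives the robot as it stands.
- The arm moves only by the shell command python3 -m inch 'ROWS' [FORCE]. ROWS is a JSON object of lists of equal length, an entry for each row: "grip": the closure in counts, from 0 (fully open) to 255 (shut); "delta_pos": the shift along the tool's x, y, z in m, a list of three; "spin": the turn about the tool's z in degrees. In form: {"grip": [grip, ...], "delta_pos": [[dx, dy, dz], ...], "spin": [spin, ...]}. A call has 1 to 20 rows; each row shifts and turns the commanded pose from where the row before left it, along the tool's axes as they then stand; what a row does not reach is not made up. A row lasts 1/8 s, in which the tool goes at most 62.5 mm and 10.7 degrees, less where a joint would pass 70% of its speed; a pose out of reach is approached as far as the arm can. A call is refused whole if a number of a shift passes 0.0625 or a number of a turn 10.7, either way. A call with a gripper value outside its range is refused whole. The fingers move at their own pace and stop on an object; FORCE is the grip in N (left out, the last holds). Time passes only in rows, so rows that do not move let the fingers close. It gives the time, the measured TCP pose, the force, the opening and the grip force at its end, in the units of the state.
- arm.read_state(): the state, without advancing time (a new reading comes with each control period).
- vision.get_image(name): name is "scene" or "top"; returns (picture, depth): 420x560x3 uint8, blue, green, red; 420x560 float32, mm along the optical axis (not along the pixel's ray), 0 where there is no reading.
- vision.camera_model(name): a dict with "camera_matrix" (3x3 intrinsics, pixels), "pose" (4x4, takes a point from camera to world coordinates). Camera axes: x right, y down, z forward; pixel columns grow to the right and rows downward; lengths in mm; the calibration is good to about 2 mm. A picture is of the moment at which its call begins. camera_model takes no time and is no camera call.
- arm.job_done(): hands the job in; it is judged then, once.
The state is a dict: "time": time; "q": joint angles; "qd": joint speeds; "effort": joint torques, N m; "position": TCP position; "orientation": TCP orientation; "ft_force": force on the tool from outside, world axes, zero at the start; "wrist_torque": the same for the moment, N m; "width": finger opening in mm; "gripper_force": force on a finger pad.
Only numpy, scipy, OpenCV 4.12 (cv2) and the standard library are available. Lean on these libraries where they do the work, as an engineer would, in place of code of your own. Each camera call takes 0.05 s, during which the arm holds its last target. There are 200 camera calls.

## Working session

There is one attempt and no reset: what is moved stays moved. The work goes in short steps, Python scripts to look and compute and a shell command to move; the robot and the scene stay as the last step left them, time stands still between calls to the robot, and variables do not carry over. Pictures are saved under pics/ and viewed, at most 10 in all, crops included, and the job is handed in when it is done.

```bash
mkdir -p pics; cat > h.py <<'E'
import numpy as np, cv2
from rig import arm, vision
def grab(n,tag):
    im,d=vision.get_image(n); cv2.imwrite(f'pics/{tag}.png',im); np.save(f'pics/{tag}.npy',d); return im,d
def pts(n,d):
    m=vision.camera_model(n);K=np.array(m['camera_matrix']);P=np.array(m['pose'])
    v,u=np.mgrid[:420,:560]; X=np.stack([(u-K[0,2])/K[0,0]*d,(v-K[1,2])/K[1,1]*d,d,np.ones_like(d)],-1)
    return (X@P.T)[...,:3]
E
python3 - <<'E'
from h import *
for n in('scene','top'): grab(n,n+'0'); m=vision.camera_model(n); print(np.round(m['pose'],3).tolist(),m['camera_matrix'])
s=arm.read_state(); print(s['orientation'],s['time'],s['width'])
E
```

```text
[[0.293, 0.69, -0.662, 1151.628], [0.956, -0.214, 0.201, -168.471], [-0.003, -0.692, -0.722, 670.505], [0.0, 0.0, 0.0, 1.0]] [[385.81371202   0.         276.84601144]
 [  0.         385.81371202 213.88042652]
 [  0.           0.           1.        ]]
[[-0.008, -0.985, 0.171, 481.284], [-1.0, 0.012, 0.023, -16.337], [-0.025, -0.171, -0.985, 1041.309], [0.0, 0.0, 0.0, 1.0]] [[535.58796368   0.         283.04204024]
 [  0.         535.58796368 209.13508126]
 [  0.           0.           1.        ]]
[ 1.44889358e-01  9.89447529e-01 -7.92209963e-04 -1.83290195e-04] 0.1 93.02663160050312
```

View pics/scene0.png

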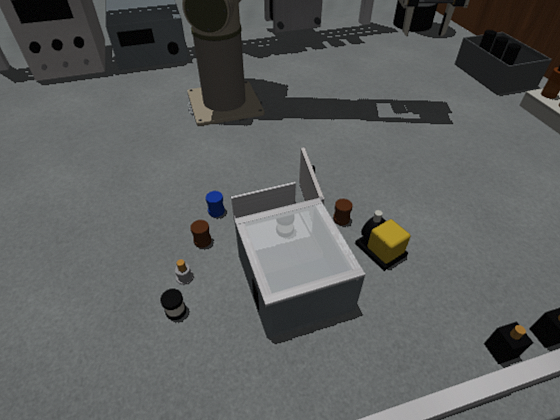

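View pics/top0.png

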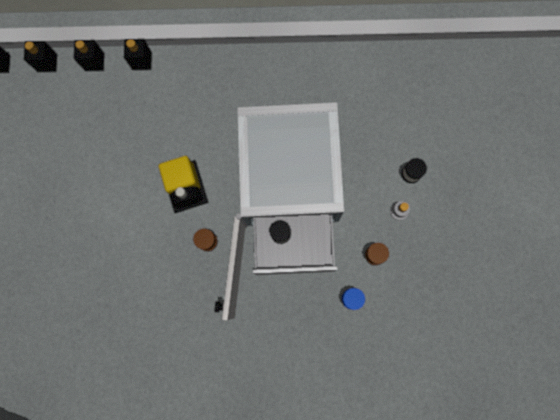

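The scene view shows the chamber with the tray out and the door open. In the top view, the tray plate runs (252,271)-(337,268), the door (237,216)-(227,318) and the cartridge is at (280,231). The spare is at (415,170), the fitting at (401,210), the pump at (183,183), and a brown decoy at (205,239) close to the door.

```bash
python3 - <<'E'
from h import *
im=cv2.imread('pics/top0.png');d=np.load('pics/top0.npy');X=pts('top',d)
m=vision.camera_model('top');K=np.array(m['camera_matrix']);P=np.array(m['pose'])
def ray(u,v,z):
    r=P[:3,:3]@np.linalg.solve(K,[u,v,1]);return P[:3,3]+r*(z-P[2,3])/r[2]
br=im.min(2)
def show(name,mask):
    p=X[mask]; print(name,len(p),np.round(p.mean(0)),'min',np.round(np.percentile(p,3,0)),'max',np.round(np.percentile(p,97,0)))
    return p
v,u=np.mgrid[:420,:560]
def fit(p):
    c=p.mean(0);w=np.linalg.svd(p-c)[2][0];return c,w
z=X[...,2]
box=lambda a,b,c,e:(u>=a)&(u<=b)&(v>=c)&(v<=e)
p=show('plate top',box(245,345,258,278)&(z>80)&(z<96)&(br>110));c,w=fit(p[:,:2]);print(c,w,np.degrees(np.arctan2(w[1],w[0])), np.percentile((p[:,:2]-c)@w,[0,100]),np.percentile((p[:,:2]-c)@[-w[1],w[0]],[2,98]))
p=show('door top',box(215,242,217,325)&(z>106)&(z<126)&(br>110));c,w=fit(p[:,:2]);print(c,w,np.degrees(np.arctan2(w[1],w[0])),c+w*((p[:,:2]-c)@w).min(),c+w*((p[:,:2]-c)@w).max(),np.percentile((p[:,:2]-c)@[-w[1],w[0]],[2,98]))
p=show('box top front edge',box(242,340,205,217)&(z>110)&(z<130)&(br>130));c,w=fit(p[:,:2]);print(c,w)
show('cart',box(265,295,218,246)&(z>60)&(z<80)&(br<50))
show('brown',box(190,220,225,252)&(z>40)&(z<60))
show('knob',box(205,226,292,315)&(z>30)&(br<40))
for n,a,b in(('chamTL',238,109),('chamTR',336,104),('chamBL',239,216),('chamBR',342,212)):print(n,ray(a,b,120).round(1))
print('plate ends',ray(252,272,88).round(1),ray(337,269,88).round(1))
print('door ends',ray(237,216,116).round(1),ray(227,318,116).round(1))
a=np.hstack([im[190:330,200:350]]);cv2.imwrite('pics/crop.png',cv2.resize(a,None,fx=4,fy=4,interpolation=2))
E
```

```text
plate top 274 [538. -14.  87.] min [534. -85.  83.] max [542.  57.  90.]
[537.93364157 -13.93511036] [ 0.03321095 -0.99944836] -88.09680278127753 [-74.38955949  74.86855126] [-2.80055496  2.82601517]
door top 560 [539.  97. 115.] min [457.  85. 111.] max [624. 108. 118.]
[539.26859987  96.57641192] [-0.99345199  0.11425034] 173.4396123621496 [629.18855401  86.2353131 ] [451.75703824 106.64053746] [-4.72132361  4.43341082]
box top front edge 913 [641.  -1. 119.] min [632. -88. 116.] max [649.  74. 122.]
[641.09048212  -1.29753427] [ 0.01035738 -0.99994636]
cart 338 [610.  13.  69.] min [593.  -2.  65.] max [626.  29.  72.]
brown 357 [599. 156.  48.] min [582. 138.  44.] max [616. 173.  52.]
knob 56 [475. 125.  67.] min [466. 120.  63.] max [482. 130.  71.]
chamTL [826.   85.3 120. ]
chamTR [832.4 -91.8 120. ]
chamBL [630.   82.3 120. ]
chamBR [634.8 -97.3 120. ]
plate ends [534.3  62.1  88. ] [538.1 -88.5  88. ]
door ends [630.7  86.3 116. ] [455.4 102.2 116. ]
```

View pics/crop.png

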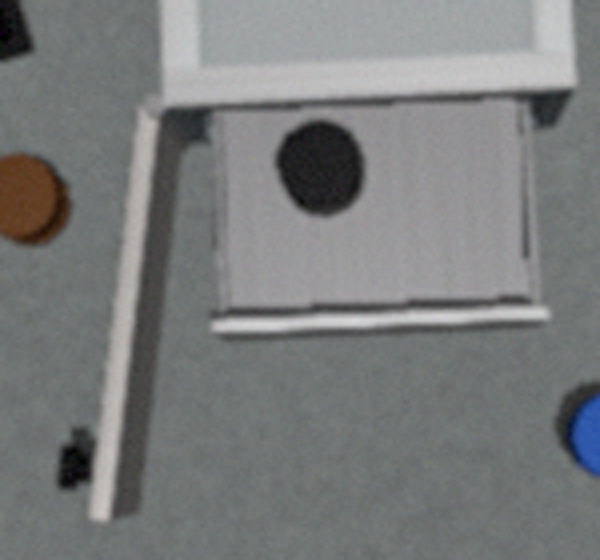

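The crop shows the plate, the door edge and the cartridge upright on the tray, clear of the plate. Chamber yaw is about +1.8° with its front plane at x≈632. The tray is out about 95 mm, with its outer face at x≈535, y≈-14. The door is open about 1.71 rad. I'll move above the space in front of the tray.

```bash
python3 -m inch '{"grip":[255,255,255,255,255,255,255,255,255,255,255,255,255,255,255,255,255,255,255],"delta_pos":[[0,0,0],[0,0,0],[-0.0194,-0.0373,0],[-0.0194,-0.0373,0],[-0.0194,-0.0373,0],[-0.0194,-0.0373,0],[-0.0194,-0.0373,0],[-0.0194,-0.0373,0],[-0.0194,-0.0373,0],[-0.0194,-0.0373,0],[-0.0194,-0.0373,0],[-0.0194,-0.0373,0],[-0.0194,-0.0373,0],[-0.0194,-0.0373,0],[-0.0194,-0.0373,0],[-0.0194,-0.0373,0],[-0.0194,-0.0373,0],[-0.0194,-0.0373,0],[0,0,0]],"spin":[-9.2,-9.2,0,0,0,0,0,0,0,0,0,0,0,0,0,0,0,0,0]}' 10
```

```text
time: 2.48
position: [500.7, -14.5, 217.9]
orientation: [-0.014, 1.0, -0.0, -0.001]
ft_force: [-0.4, -0.1, -0.3]
width: 0.3
gripper_force: 0.0
```

```bash
python3 -m inch '{"grip":[255,255,255,255,255,255,255,255,255,255,255,255,255],"delta_pos":[[0,0,0.03],[0,0,0.04],[0,0,0.04],[0,0,0.03],[0,0,0.023],[-0.005,0,0],[-0.005,0,0],[-0.004,0,0],[-0.003,0,0],[-0.003,0,0],[-0.003,0,0],[-0.003,0,0],[-0.003,0,0]],"spin":[0,0,0,0,0,0,0,0,0,0,0,0,0]}'
```

```text
time: 4.1
position: [529.2, -11.4, 55.5]
orientation: [-0.015, 1.0, 0.0, -0.0]
ft_force: [-2.2, 0.1, 1.1]
width: 0.1
gripper_force: 1.1
```

```bash
python3 -m inch '{"grip":[255,255,255,255,255,255,255,255,255,255,255,255,255,255,255,255,255,255],"delta_pos":[[-0.004,0,0],[-0.005,0,0],[-0.005,0,0],[-0.006,0,0],[-0.006,0,0],[-0.006,0,0],[-0.006,0,0],[-0.006,0,0],[-0.006,0,0],[-0.006,0,0],[-0.006,0,0],[-0.005,0,0],[-0.004,0,0],[-0.003,0,0],[-0.003,0,0],[-0.002,0,0],[-0.002,0,0],[-0.002,0,0]],"spin":[0,0,0,0,0,0,0,0,0,0,0,0,0,0,0,0,0,0]}'; python3 - <<'E'
from h import *
grab('top','top1');im,_=grab('scene','scene1')
E
```

```text
time: 6.35
position: [612.4, -8.9, 55.6]
orientation: [-0.015, 1.0, -0.0, -0.0]
ft_force: [-2.5, 1.2, -0.5]
width: 0.8
gripper_force: 1.1
```

View pics/scene1.png

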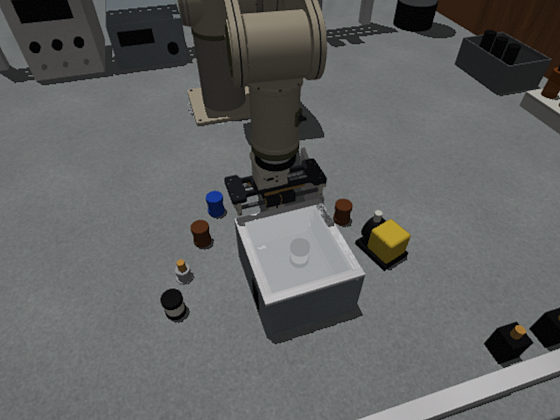

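The cartridge, seen at (300,250), is still upright inside the chamber. I'll continue slowly to the stop, watching the force.

```bash
python3 -m inch '{"grip":[255,255,255,255,255],"delta_pos":[[-0.002,0,0],[-0.002,0,0],[-0.002,0,0],[-0.002,0,0],[-0.001,0,0]],"spin":[0,0,0,0,0]}'; python3 -m inch '{"grip":[255,255],"delta_pos":[[-0.001,0,0],[-0.001,0,0]],"spin":[0,0]}';  python3 -m inch '{"grip":[255,255],"delta_pos":[[-0.001,0,0],[-0.001,0,0]],"spin":[0,0]}'
```

```text
time: 7.08
position: [621.6, -8.7, 55.8]
orientation: [-0.015, 1.0, -0.0, 0.0]
ft_force: [-2.3, -0.2, 0.7]
width: 0.5
gripper_force: 1.0
time: 7.32
position: [623.1, -8.6, 55.7]
orientation: [-0.015, 1.0, -0.0, -0.0]
ft_force: [-8.2, -0.4, 4.9]
width: 0.6
gripper_force: 4.0
time: 7.58
position: [622.8, -8.6, 55.7]
orientation: [-0.015, 1.0, -0.0, -0.003]
ft_force: [-22.4, -1.4, 15.8]
width: 0.8
gripper_force: 11.2
```

The tray is home, since the force rose while the position stayed put. I'll back off, lift and check the pictures.

```bash
python3 -m inch '{"grip":[255,255,255,255,255,255,255,255,255],"delta_pos":[[0.005,0,0],[0.02,0,0],[0.03,0,0],[0.02,0,-0.02],[0,0,-0.04],[0,0,-0.04],[0,0,-0.04],[0,0,-0.02],[0,0,0]],"spin":[0,0,0,0,0,0,0,0,0]}'; python3 - <<'E'
from h import *
print(np.round(arm.read_state()['q'],2)); grab('scene','scene2');im,_=grab('top','top2')
E
```

```text
time: 8.7
position: [551.5, -10.9, 217.0]
orientation: [-0.015, 1.0, -0.0, 0.002]
ft_force: [1.1, 0.7, 0.1]
width: 0.5
gripper_force: 0.0
[-0.11 -0.    1.63  0.    1.51 -1.71]
```

View pics/scene2.png

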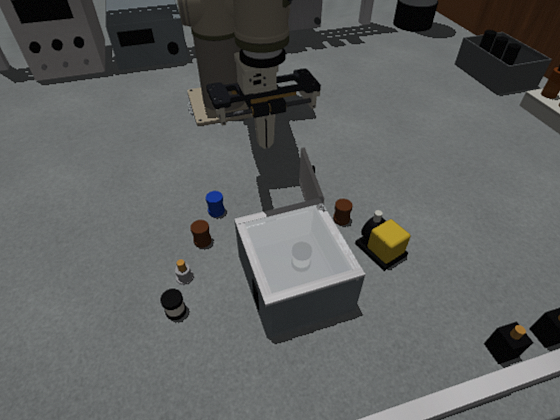

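View pics/top2.png

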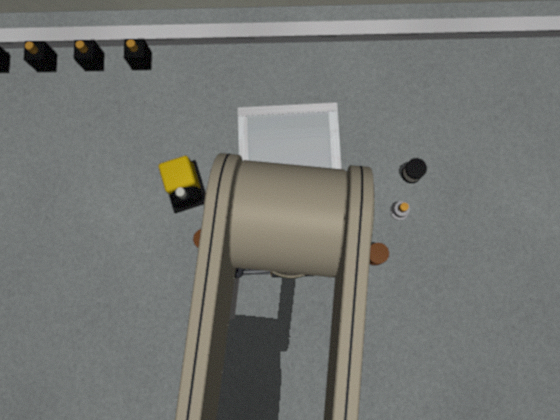

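The tray is home with the cartridge upright at (302,257). The door is still open and the neighbouring objects haven't moved. I'll go to the outer side of the door, turning the tool along it.

```bash
python3 -m inch '{"grip":[255,255,255,255,255,255,255,255,255,255,255,255,255,255,255,255],"delta_pos":[[0.0055,0.032,0],[0.0055,0.032,0],[0.0055,0.032,0],[0.0055,0.032,0],[0.0055,0.032,0],[0,0,0],[0,0,0],[0,0,0],[0,0,0],[0,0,0],[0,0,0],[0,0,0],[0,0,0],[0,0,0],[0,0,0],[0,0,0]],"spin":[0,0,0,0,0,9.8,9.8,9.8,9.8,9.8,9.8,9.8,9.8,9.8,9.8,0]}'; python3 - <<'E'
from h import *
from scipy.spatial.transform import Rotation as R
s=arm.read_state();print(s['position'],R.from_quat(s['orientation']).as_matrix().round(3))
E
```

```text
time: 10.8
position: [517.0, 148.1, 213.3]
orientation: [0.744, 0.668, -0.002, -0.001]
ft_force: [-0.1, 0.3, -0.7]
width: 0.6
gripper_force: 0.0
[516.96158014 148.13372443 213.26856605] [[ 0.108  0.994 -0.003]
 [ 0.994 -0.108 -0.001]
 [-0.001 -0.003 -1.   ]]
```

```bash
python3 -m inch '{"grip":[255,255,255,255,255,255,255,255,255,255,255,255],"delta_pos":[[0,0,0.03],[0,0,0.04],[0,0,0.04],[0,0,0.028],[0,0,0.01],[-0.008,0,0],[-0.008,0,0],[-0.006,0,0],[-0.005,0,0],[-0.004,0,0],[-0.003,0,0],[-0.003,0,0]],"spin":[0,0,0,0,0,0,0,0,0,0,0,0]}'
```

```text
time: 12.3
position: [513.9, 111.6, 67.7]
orientation: [0.745, 0.667, 0.0, -0.0]
ft_force: [-0.8, 1.9, 1.0]
width: 0.1
gripper_force: 0.6
```

```bash
python3 -m inch '{"grip":[255,255,255,255,255,255,255,255,255,255],"delta_pos":[[-0.006,-0.0008,0],[-0.0081,-0.001,0],[-0.0101,-0.0013,0],[-0.0101,-0.0013,0],[-0.0101,-0.0013,0],[-0.0101,-0.0013,0],[-0.0101,-0.0013,0],[-0.0101,-0.0013,0],[-0.0101,-0.0013,0],[-0.0101,-0.0013,0]],"spin":[-3,-4,-5,-5,-5,-5,-5,-5,-5,-5]}';python3 - <<'E'
from h import *
s=arm.read_state();q=s['orientation'];p=np.array(s['position'][:2]);a=np.degrees(2*np.arctan2(q[1],q[0]))
print(a,np.hypot(*(p-[627,80])))
E
```

```text
time: 13.55
position: [526.0, 19.0, 67.5]
orientation: [0.415, 0.91, -0.0, -0.0]
ft_force: [0.1, 1.2, 0.3]
width: 0.6
gripper_force: 0.5
130.91664218383636 118.00850457627355
```

```bash
python3 -m inch '{"grip":[255,255,255,255,255,255,255,255,255,255,255],"delta_pos":[[-0.0101,-0.0013,0],[-0.0101,-0.0013,0],[-0.0101,-0.0013,0],[-0.0101,-0.0013,0],[-0.0101,-0.0013,0],[-0.0101,-0.0013,0],[-0.0101,-0.0013,0],[-0.0081,-0.001,0],[-0.006,-0.0008,0],[-0.004,-0.0005,0],[-0.002,0,0]],"spin":[-5,-5,-5,-5,-5,-5,-5,-4,-3,-2,-1]}';python3 - <<'E'
from h import *
s=arm.read_state();q=s['orientation'];p=np.array(s['position'][:2]);a=2*np.arctan2(q[1],q[0])
r=p-[627,80];n=np.array([np.cos(a),np.sin(a)]);print(np.degrees(a),r@n,r@[-n[1],n[0]])
E
```

```text
time: 14.92
position: [597.9, -33.4, 67.5]
orientation: [0.037, 0.999, -0.0, -0.0]
ft_force: [-1.3, -0.4, -0.5]
width: 0.4
gripper_force: 0.4
175.77412592553083 20.684454262854377 115.28719639995442
```

```bash
python3 -m inch '{"grip":[255,255,255,255,255],"delta_pos":[[-0.002,0,0],[-0.002,0,0],[-0.002,0,0],[-0.002,0,0],[-0.0015,0,0]],"spin":[-1,-1,-1,-1,-1]}'; python3 -m inch '{"grip":[255,255],"delta_pos":[[-0.001,0,0],[-0.001,0,0]],"spin":[-0.5,-0.4]}'; python3 -m inch '{"grip":[255,255],"delta_pos":[[-0.001,0,0],[-0.001,0,0]],"spin":[0,0]}'
```

```text
time: 15.55
position: [607.6, -33.8, 67.7]
orientation: [-0.007, 1.0, -0.0, 0.0]
ft_force: [-1.3, 0.4, -0.0]
width: 0.5
gripper_force: 0.4
time: 15.8
position: [609.5, -33.7, 67.6]
orientation: [-0.015, 1.0, -0.0, -0.0]
ft_force: [-0.1, -1.5, 0.2]
width: 0.3
gripper_force: 0.4
time: 16.05
position: [611.4, -33.7, 67.6]
orientation: [-0.014, 1.0, -0.0, -0.0]
ft_force: [-1.3, -1.4, 0.3]
width: 0.4
gripper_force: 0.6
```

```bash
for i in 1; do python3 -m inch '{"grip":[255,255],"delta_pos":[[-0.001,0,0],[-0.001,0,0]],"spin":[0,0]}'; done; python3 -m inch '{"grip":[255,255],"delta_pos":[[-0.001,0,0],[0,0,0]],"spin":[0,0]}'
```

```text
time: 16.3
position: [611.8, -33.7, 67.6]
orientation: [-0.014, 1.0, -0.0, -0.002]
ft_force: [-13.7, -0.5, 9.4]
width: 0.8
gripper_force: 7.2
time: 16.55
position: [611.7, -33.7, 67.6]
orientation: [-0.014, 1.0, 0.0, -0.003]
ft_force: [-17.2, -0.9, 12.2]
width: 0.2
gripper_force: 8.7
```

The door is against its stop. I'll back off, lift, move well clear and check.

```bash
python3 -m inch '{"grip":[255,255,255,255,255,255,255,255,255,255,255,255,255],"delta_pos":[[0.005,0,0],[0.02,0,0],[0.03,0,0],[0.02,0,-0.02],[0,0,-0.04],[0,0,-0.04],[0,0,-0.04],[0,0.04,-0.02],[0,0.06,0],[0,0.06,0],[0,0.06,0],[0,0.06,0],[0,0.06,0]],"spin":[0,0,0,0,0,0,0,0,0,0,0,0,0]}'; python3 -m inch '{"grip":[255,255],"delta_pos":[[0,0,0],[0,0,0]],"spin":[0,0]}'; python3 - <<'E'
from h import *
a,_=grab('scene','scene3');b,d=grab('top','top3')
cv2.imwrite('pics/fin.png',np.hstack([a[130:370,140:440],b[80:320,150:450]]))
E
```

```text
time: 18.18
position: [529.6, 306.4, 228.0]
orientation: [-0.014, 1.0, 0.0, 0.001]
ft_force: [1.5, 0.1, -0.0]
width: 0.2
gripper_force: 0.0
time: 18.42
position: [529.7, 304.1, 227.5]
orientation: [-0.015, 1.0, -0.0, 0.0]
ft_force: [0.5, -0.0, 0.3]
width: 0.2
gripper_force: 0.0
```

View pics/fin.png

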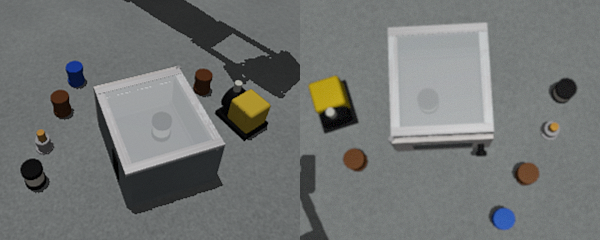

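The door lies flush along the front, the cartridge is upright inside, at crop (162,125) and (428,100), and the other objects haven't moved.

```bash
python3 -c "
from rig import arm
print(arm.job_done())"
```

```text
the job is handed in; nothing more can be done
None
```

The tray is fully home with the cartridge still standing on it, the door is shut against its stop, nothing else was moved, and the job is handed in at about 18.5 s.

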